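Find the weak shock mount and push its tag down

TASK

Three instrument shock mounts sit on the test stand, and one has gone soft. With the fingertips, press the three rubber pads a good few millimetres down and let them up again, one after the other from left to right as the robot sees them, to feel which is the softest; then push the tag in front of that mount fully down. Leave the other two tags up, pick nothing up, and leave the loose things behind the stand where they are.

Things in the scene. Friction and masses are not known exactly. Their poses are not given: they have to be found in the camera images.
- test_stand: Fixed test stand: thick metal plate 165 x 360 x 30 mm carrying three like-looking spring mounts in a row along its y axis, 110 mm apart. Origin on the work surface under the middle pad; its x axis points away from the robot, y to the robot's left, turned up to 0.25 rad about vertical.
- pad_left (a point): Centre of the top of the left pad (left and right as seen from the robot) when it is not pressed, 88 mm above the work surface; this point belongs to the stand and stays there. The pad is a round black rubber disc 42 mm across on a grey cup over a coil spring; it goes straight down up to 12 mm and springs back. Springs of 250 to 1000 N/m with 0.7 N preload; the softest is less than half as stiff as either other one, and may be at any of the three places.
- pad_middle (a point): Centre of the top of the middle pad (left and right as seen from the robot) when it is not pressed, 88 mm above the work surface; this point belongs to the stand and stays there. The pad is a round black rubber disc 42 mm across on a grey cup over a coil spring; it goes straight down up to 12 mm and springs back. Springs of 250 to 1000 N/m with 0.7 N preload; the softest is less than half as stiff as either other one, and may be at any of the three places.
- pad_right (a point): Centre of the top of the right pad (left and right as seen from the robot) when it is not pressed, 88 mm above the work surface; this point belongs to the stand and stays there. The pad is a round black rubber disc 42 mm across on a grey cup over a coil spring; it goes straight down up to 12 mm and springs back. Springs of 250 to 1000 N/m with 0.7 N preload; the softest is less than half as stiff as either other one, and may be at any of the three places.
- tag_left (a point): Centre of the top of the left mount's tag when fully raised, 88 mm above the work surface, 68 mm from that mount's pad centre on the robot's side; this point belongs to the stand and stays there. The tag is an upright steel slip with a 16 x 28 mm thumb plate (28 along the stand's y) in a slotted grey guide block whose top is at 60 mm above the work surface; it goes straight down 18 mm with about 2.5 N of friction and stays where it is left.
- tag_middle (a point): Centre of the top of the middle mount's tag when fully raised, 88 mm above the work surface, 68 mm from that mount's pad centre on the robot's side; this point belongs to the stand and stays there. The tag is an upright steel slip with a 16 x 28 mm thumb plate (28 along the stand's y) in a slotted grey guide block whose top is at 60 mm above the work surface; it goes straight down 18 mm with about 2.5 N of friction and stays where it is left.
- tag_right (a point): Centre of the top of the right mount's tag when fully raised, 88 mm above the work surface, 68 mm from that mount's pad centre on the robot's side; this point belongs to the stand and stays there. The tag is an upright steel slip with a 16 x 28 mm thumb plate (28 along the stand's y) in a slotted grey guide block whose top is at 60 mm above the work surface; it goes straight down 18 mm with about 2.5 N of friction and stays where it is left.
- tag_a (a joint): How far the tag of mount a is pushed down, m: 0 = fully raised, 0.018 = fully home. Starts between 0 and 0.003. Mounts a, b and c are fitted at the left, middle and right places in an unknown order that changes each time.
- tag_b (a joint): How far the tag of mount b is pushed down, m: 0 = fully raised, 0.018 = fully home. Starts between 0 and 0.003. Mounts a, b and c are fitted at the left, middle and right places in an unknown order that changes each time.
- tag_c (a joint): How far the tag of mount c is pushed down, m: 0 = fully raised, 0.018 = fully home. Starts between 0 and 0.003. Mounts a, b and c are fitted at the left, middle and right places in an unknown order that changes each time.
- pin_weight: Loose turned weight with a lift pin, 40 mm across, 61 mm high, behind the stand; origin at the centre of its underside. Not part of the job.
- solder_bobbin: Loose solder bobbin, 52 mm across, 40 mm high, behind the stand; origin at the centre of its underside. Not part of the job.
- adapter: Loose black plug-in adapter, 42 x 66 x 31 mm, behind the stand; origin at the centre of its underside. Not part of the job.

How it is judged:
By the outcome, as a careful person would: the job done as asked, in the order asked, and still so for the second after the job is handed in, with the robot touching nothing.
It also fails if it takes over 51 s, if anything falls off the work surface, if the arm or the gripper's body presses on something with over 40 N, if the wrist force passes 120 N, or if a joint passes its speed limit or range.

ROBOT

A 7-joint arm with a two-finger parallel gripper is mounted at the origin on the work surface; the furniture and walls round the work are solid. World frame = base frame: x ahead of the robot, y to its left, z up, the work surface at z = 0. Lengths are in m, angles in rad, forces in N, time in s.
With the tool pointing down it reaches from about 0.4 to 0.875 m from the base axis. Payload 19.3 kg.
Tool frame: the origin (TCP) lies midway between the tips of the shut fingers; the grasp point (between the pads) lies 19 mm behind it; z points along the fingers, y is the line along which they close (so a half turn about z gives the same grasp; the last joint's range is limited). The gripper opens to 85 mm and grips with 20 to 120 N. Pads are 22 mm wide; open, the fingers measure 114 mm over their backs; the gripper's body (76 mm by 85 mm) begins 54 mm behind the grasp point. The pads swing forward as they close: fully open they stand 13 mm farther back than shut.
Start: joints at [-1.321, 0.521, -0.036, 1.599, 0.021, 1.021, -0.113], TCP at [0.197, 0.593, 0.231] pointing down, gripper open.
Joint ranges: [-2.91, 2.91], [-0.3, 2.13], [-1.5, 1.42], [0.17, 2.43], [-1.26, 4.41], [0.16, 1.93], [-2.52, 2.52]. Speed limits (rad/s): [1.89, 1.89, 2.39, 2.39, 3.01, 3.01, 3.01].

INTERFACE

Orientations are given as [roll, pitch, yaw] about the fixed x, y, z axes, in that order (R = Rz(yaw) Ry(pitch) Rx(roll)).
In Python, from workcell import * gives the robot as it stands. The module is installed in compiled form; this text tells all that it offers.
- The arm moves only by the tool play_rows, never from a script. Its argument "deltas" is a list of rows, each a list of 7 numbers: the shift along the tool's x, y, z in units of 500 mm (1.0 is 500 mm), then the turn, a rotation vector about the tool's x, y, z in units of 120 degrees (1.0 is 120 degrees), then the closure, from 0 (fully open) to 1 (shut). A call has 1 to 10 rows; each row is the pose to reach, as a shift and turn from the pose commanded when the call began, along the tool's axes at that moment; what a row does not reach only later rows make up. A row lasts 1/10 s, in which the tool goes at most 50 mm and 8.59 degrees, less where a joint would pass 70% of its speed; a pose out of reach is approached as far as the arm can. A call with a number of a shift or a turn outside -1 to 1 is refused whole. A call with a gripper value outside its range is refused whole. The fingers move at their own pace and stop on an object; "newtons" is the grip in N (left out, the last holds). Time passes only in rows, so rows that repeat a pose let the fingers close. It gives the time, the measured TCP pose, the force, the opening and the grip force at its end, in the units of the state.
- observe(): the state, without advancing time (a new reading comes with each control period).
- grab_frame(name): name is "scene" or "top" or "wrist"; returns the picture (400x640x3 uint8, red, green, blue); there is no depth.
- get_calibration(name): a dict with "fovy" (degrees; the focal length in pixels is half the picture's height over the tangent of half this angle, whatever the lens; pixels are square), "cx", "cy" (the principal point, pixels), "xyz" and "rotation" of the camera in the world. Camera axes: x right, y down, z forward; pixel columns grow to the right and rows downward; lengths in m; the calibration is good to about 2 mm. A picture is of the moment at which its call begins: read the wrist's pose just before it. get_calibration takes no time and is no camera call; for the wrist camera it gives the pose at the moment of the call.
- job_done(): hands the job in; it is judged then, once.
The state is a dict: "clock": time; "qpos": joint angles; "qd": joint speeds; "joint_efforts": joint torques, N m; "position": TCP position; "tool_rot": TCP orientation; "force": force on the tool from outside, world axes, zero at the start; "moment": the same for the moment, N m; "grip_width": finger opening in m; "finger_force": force on a finger pad.
Only numpy, scipy, OpenCV 4.12 (cv2) and the standard library are available. Lean on these libraries where they do the work, as an engineer would, in place of code of your own. Each camera call takes 0.05 s, during which the arm holds its last target. There are 200 camera calls.

## Working session

There is one attempt and no reset: what is moved stays moved. The work goes in short steps, Python scripts to look and compute and a tool call to move; the robot and the scene stay as the last step left them, time stands still between calls to the robot, and variables do not carry over. Pictures are saved under pics/ and viewed, at most 10 in all, crops included, and the job is handed in when it is done.

Besides the shell and the picture viewer there is one more tool, called after "Emit:" as name([rows], argument=value, ...), one row to a line, values as JSON. play_rows: Moves the arm, as the interface text tells. Its arguments: {"type":"object","properties":{"deltas":{"type":"array"},"newtons":{"type":"number"}},"required":["deltas"]}

```bash
mkdir -p pics; python3 - <<'E'
from workcell import *
import cv2
s=observe();print(s)
for n in("top","scene"):
    f=grab_frame(n);cv2.imwrite(f"pics/{n}0.png",f[:,:,::-1]);print(n,get_calibration(n))
E
```

```text
{'clock': 0.0, 'qpos': array([-1.32116944,  0.52201389, -0.0363433 ,  1.5999716 ,  0.0212123 ,
        1.0211191 , -0.11283367]), 'qd': array([-7.99873979e-05,  5.80415124e-04, -1.14226565e-03,  1.73035923e-03,
        6.75011798e-04, -1.38885801e-03, -1.87593338e-03]), 'joint_efforts': array([ 5.74578426e-04, -9.27108836e+01,  1.97993517e+00, -3.69928551e+01,
        1.77953881e-02,  8.22471105e-03,  2.51480671e-06]), 'position': array([0.19642742, 0.59298612, 0.23073868]), 'tool_rot': array([-3.14046921e+00,  8.30005318e-05,  2.82174174e+00]), 'force': array([-0.62426614, -0.63632091,  0.50104292]), 'moment': array([-0.00781391, -0.02473493, -0.00922912]), 'finger_force': 0.0, 'grip_width': 0.0850790159531821}
top {'fovy': 46.806026241404666, 'cx': 319.0042043927332, 'cy': 199.38202709571016, 'xyz': array([ 0.46685032, -0.15286877,  0.91693319]), 'rotation': array([-2.99754246e+00,  3.87771137e-04, -1.59230689e+00])}
scene {'fovy': 46.820465129714194, 'cx': 317.15368687460824, 'cy': 195.11303238246902, 'xyz': array([ 0.01392287, -0.59263771,  0.54671282]), 'rotation': array([-2.11206091,  0.01100826, -0.9129891 ])}
```

View pics/top0.png

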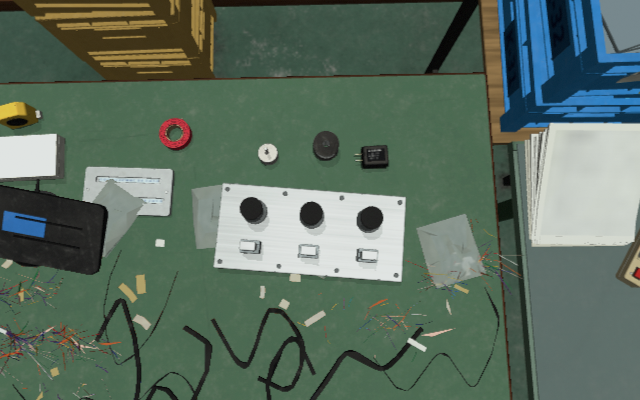

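View pics/scene0.png

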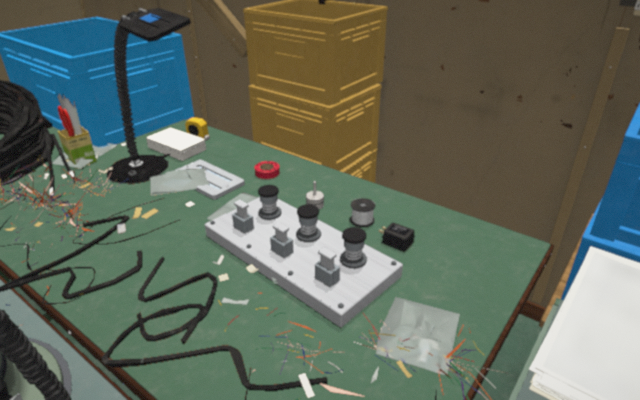

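The top view shows three black pads near (252,209), (311,214) and (370,218), and the tags near (250,246), (308,251) and (368,255). The loose items are behind the stand.

```bash
cat > h.py <<'E'
from workcell import *
import numpy as np, cv2
from scipy.spatial.transform import Rotation as R
from scipy.optimize import least_squares
def proj(c,P):
    f=200/np.tan(np.radians(c["fovy"]/2)); q=(np.asarray(P)-c["xyz"])@R.from_euler("xyz",c["rotation"]).as_matrix()
    return np.c_[f*q[:,0]/q[:,2]+c["cx"],f*q[:,1]/q[:,2]+c["cy"]]
def stand(p):
    c,s=np.cos(p[2]),np.sin(p[2])
    L=np.array([(x,y) for x in(0,-.068) for y in(.11,0,-.11)])
    return np.c_[L@np.array([[c,s],[-s,c]])+p[:2],np.full(6,.088)]
def fit(c,px):
    r=least_squares(lambda p:(proj(c,stand(p))-px).ravel(),[.5,-.1,0]);return r.x,r.fun.reshape(-1,2)
E
python3 - <<'E'
from h import *
c=get_calibration("top")
px=np.array([(252,209),(311,214),(370,218),(250,246),(308,251),(368,255.)])
p,r=fit(c,px);print(p,r.round(1),stand(p).round(4))
im=cv2.imread("pics/top0.png")[180:290,205:415]
im=cv2.resize(im,None,fx=3.8,fy=3.8,interpolation=cv2.INTER_CUBIC)
for u,v in proj(c,stand(p)): cv2.circle(im,(int((u+.5-205)*3.8),int((v+.5-180)*3.8)),3,(0,0,255),-1)
cv2.imwrite("pics/c1.png",im)
E
```

```text
[ 0.56211333 -0.1405681  -0.09574389] [[-1.4 -0.2]
 [ 0.2 -0.8]
 [ 2.1 -0.3]
 [-3.1  0.4]
 [ 0.3  0. ]
 [ 1.9  0.6]] [[ 0.5726 -0.0311  0.088 ]
 [ 0.5621 -0.1406  0.088 ]
 [ 0.5516 -0.2501  0.088 ]
 [ 0.5049 -0.0246  0.088 ]
 [ 0.4944 -0.1341  0.088 ]
 [ 0.4839 -0.2436  0.088 ]]
```

View pics/c1.png

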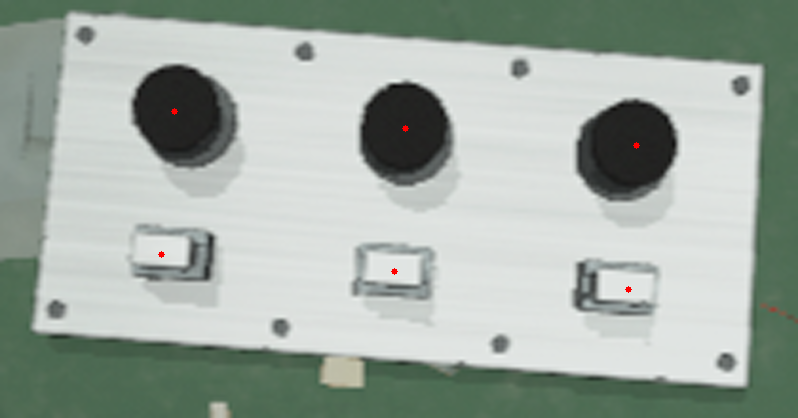

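The fit lands on all six tops to about 1 px. Before travelling I'll locate the lamp, since it stands between the start pose and the stand.

```bash
python3 - <<'E'
from h import *
a,b=get_calibration("top"),get_calibration("scene")
def tri(u,v):
    r=least_squares(lambda P:np.r_[proj(a,[P])[0]-u,proj(b,[P])[0]-v],[.5,.3,.3]);return r.x.round(3),r.fun.round(1)
print(tri((25,223),(152,18)))          # lamp screen
print(tri((103,271),(120,22)), tri((105,207),(189,18)))  # head corners guess
def ray(c,uv,z):
    return least_squares(lambda q:proj(c,[[q[0],q[1],z]])[0]-uv,[.6,.2]).x.round(3)
print("base",ray(b,(138,168),0.01),"head corners z.4",[ray(a,q,.4) for q in((103,271),(105,207))])
p=[.563,-.1405,-.096]
S=stand(p);print(S.round(4))
E
```

```text
(array([0.523, 0.179, 0.395]), array([ 0.2, -0.3, -0.6, -0.1]))
(array([0.453, 0.094, 0.404]), array([-9.9, 13.5, 24.4,  2.6])) (array([0.537, 0.087, 0.402]), array([-0.5,  0.7,  1.3,  0.1]))
base [0.552 0.402] head corners z.4 [array([0.467, 0.086]), array([0.538, 0.087])]
[[ 0.5735 -0.031   0.088 ]
 [ 0.563  -0.1405  0.088 ]
 [ 0.5525 -0.25    0.088 ]
 [ 0.5059 -0.0245  0.088 ]
 [ 0.4953 -0.134   0.088 ]
 [ 0.4848 -0.2435  0.088 ]]
```

The lamp head is at about x 0.46–0.56, y 0.09–0.25, z 0.4. I'll go up and over it, then come down near the right or middle pad.

Emit:
play_rows([
  [0,0,-0.1,0,0,0,1],
  [0,0,-0.2,0,0,0,1],
  [0,0,-0.3,0,0,0,1],
  [0,0,-0.4,0,0,0,1],
  [0,0,-0.5,0,0,0,1],
  [0,0,-0.58,0,0,0,1],
  [0,0,-0.58,0,0,0,1],
], newtons=30)

```text
clock: 0.8
position: [0.1967, 0.5939, 0.5264]
tool_rot: [3.135, -0.001, 2.822]
force: [1.0, 0.0, -1.5]
grip_width: 0.0001
finger_force: 0.0
```

```bash
python3 - <<'E'
from h import *
s=observe();print(s["position"],s["qpos"].round(2),s["grip_width"]);w=get_calibration("wrist")
T=R.from_euler("xyz",s["tool_rot"]);print("cam in tool",T.inv().apply(w["xyz"]-s["position"]))
M=T.as_matrix()
for t in([.32,.33,.52],[.42,-.02,.52],[.45,-.2,.5],[.5,-.2,.2]): print(t,(M.T@(np.array(t)-s["position"])/.5).round(3))
E
```

```text
[0.19667867 0.59389763 0.52639089] [-1.34  0.39 -0.01  1.07  0.    1.67 -0.1 ] 5.2250232221777726e-05
cam in tool [ 0.07791874  0.00069878 -0.14271766]
[0.32, 0.33, 0.52] [-0.4   -0.424  0.01 ]
[0.42, -0.02, 0.52] [-0.81  -1.025  0.005]
[0.45, -0.2, 0.5] [-0.98  -1.348  0.043]
[0.5, -0.2, 0.2] [-1.076 -1.321  0.643]
```

Emit:
play_rows([
  [-0.085,-0.052,0,0,0,0.07,1],
  [-0.17,-0.104,0,0,0,0.14,1],
  [-0.255,-0.156,0,0,0,0.21,1],
  [-0.34,-0.208,0,0,0,0.28,1],
  [-0.425,-0.26,0,0,0,0.35,1],
  [-0.51,-0.312,0,0,0,0.42,1],
  [-0.595,-0.364,0,0,0,0.49,1],
  [-0.595,-0.364,0,0,0,0.56,1],
  [-0.595,-0.364,0,0,0,0.64,1],
  [-0.595,-0.364,0,0,0,0.64,1],
])

```text
clock: 1.8
position: [0.4217, 0.3268, 0.5208]
tool_rot: [-3.141, 0.001, 1.477]
force: [0.3, 1.0, 0.4]
grip_width: -0.0001
finger_force: 0.0
```

```bash
cat > to.py <<'E'
from h import *
import sys
s=observe();print(s["position"].round(4),s["tool_rot"].round(3),s["qpos"].round(2),s["clock"],s["force"].round(2))
M=R.from_euler("xyz",s["tool_rot"]).as_matrix()
for t in sys.argv[1:]:
    t=np.array(eval(t)); print(t,(M.T@(t-s["position"])/.5).round(3))
E
python3 to.py .54,0,.52 .56,-.2,.5 .5635,-.1405,.2 .5735,-.031,.11
```

```text
[0.4217 0.3268 0.5208] [-3.141e+00  1.000e-03  1.477e+00] [-1.03  0.21  0.34  1.35 -0.07  1.59 -0.79] 1.8 [0.3  1.02 0.4 ]
[0.54 0.   0.52] [-0.629  0.296  0.002]
[ 0.56 -0.2   0.5 ] [-1.023  0.374  0.042]
[ 0.5635 -0.1405  0.2   ] [-0.904  0.37   0.642]
[ 0.5735 -0.031   0.11  ] [-0.684  0.369  0.822]
```

Emit:
play_rows([
  [-0.09,0.036,0,0,0,0,1],
  [-0.18,0.072,0,0,0,0,1],
  [-0.27,0.108,0,0,0,0,1],
  [-0.36,0.144,0,0,0,0,1],
  [-0.45,0.18,0,0,0,0,1],
  [-0.54,0.216,0,0,0,0,1],
  [-0.63,0.25,0,0,0,0,1],
  [-0.72,0.29,0,0,0,0,1],
  [-0.81,0.325,0,0,0,0,1],
  [-0.9,0.37,0,0,0,0,1],
])

```text
clock: 2.8
position: [0.5658, -0.139, 0.5213]
tool_rot: [3.141, -0.0, 1.487]
force: [0.5, 2.3, 0.7]
grip_width: -0.0001
finger_force: 0.0
```

Emit:
play_rows([
  [0,0,0.09,0,0,0,1],
  [0,0,0.18,0,0,0,1],
  [0,0,0.27,0,0,0,1],
  [0,0,0.36,0,0,0,1],
  [0,0,0.45,0,0,0,1],
  [0,0,0.54,0,0,0,1],
  [0,0,0.62,0,0,0,1],
  [0,0,0.62,0,0,0,1],
])

```text
clock: 3.6
position: [0.5633, -0.1363, 0.2069]
tool_rot: [-3.134, -0.0, 1.486]
force: [-0.5, 0.1, -0.1]
grip_width: -0.0
finger_force: 0.0
```

```bash
python3 to.py .5735,-.031,.12; python3 - <<'E'
from h import *
f=grab_frame("wrist");w=get_calibration("wrist");S=stand([.563,-.1405,-.096])
im=f[:,:,::-1].copy()
for u,v in proj(w,S): cv2.circle(im,(int(u+.5),int(v+.5)),4,(0,0,255),-1)
cv2.imwrite("pics/w1.png",im)
E
```

```text
[ 0.5633 -0.1363  0.2069] [-3.134 -0.     1.486] [-0.24  0.54  0.54  1.76 -0.33  0.94  0.35] 3.6 [-0.5   0.05 -0.11]
[ 0.5735 -0.031   0.12  ] [0.212 0.004 0.174]
```

View pics/w1.png

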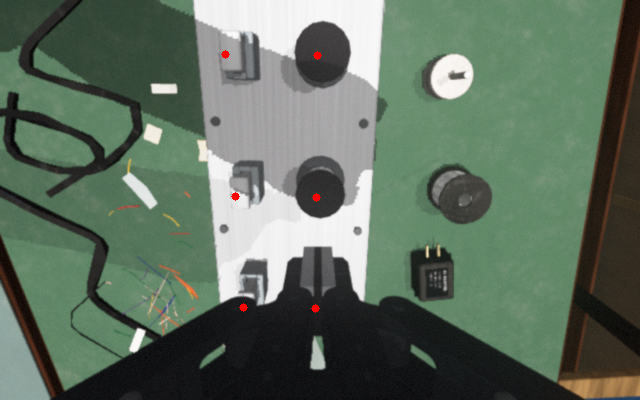

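The wrist view agrees with the fit to a few mm: left pad (322,54), middle pad (320,190), with the TCP above the middle pad. I'll nudge the estimate by +2 mm in x and +1.5 mm in y, then go to the left pad.

Emit:
play_rows([
  [0.08,0,0,0,0,0,1],
  [0.16,0,0,0,0,0,1],
  [0.215,0,0.05,0,0,0,1],
  [0.215,0,0.12,0,0,0,1],
  [0.215,0,0.19,0,0,0,1],
  [0.215,0,0.19,0,0,0,1],
  [0.215,0,0.19,0,0,0,1],
  [0.215,0,0.19,0,0,0,1],
])

```text
clock: 4.45
position: [0.5767, -0.0307, 0.119]
tool_rot: [3.138, -0.001, 1.482]
force: [0.4, 0.2, 0.1]
grip_width: 0.0002
finger_force: 0.0
```

```bash
cat > feel.py <<'E'
from h import *
F=[];P=[]
for i in range(10): grab_frame("wrist");s=observe();F.append(s["force"]);P.append(s["position"])
print("F",np.mean(F,0).round(2),np.std(F,0).round(2),"pos",np.mean(P,0).round(4),s["clock"])
E
python3 feel.py;python3 to.py .5755,-.0295,.0785
```

```text
F [-0.06 -0.12  0.12] [0.33 0.46 0.35] pos [ 0.5757 -0.0304  0.1173] 4.95
[ 0.5752 -0.0304  0.1164] [-3.142  0.     1.481] [-0.37  0.65  0.46  1.85 -0.41  0.74  0.23] 4.95 [0.26 0.23 0.01]
[ 0.5755 -0.0295  0.0785] [0.002 0.    0.076]
```

Emit:
play_rows([
  [0,0,0.03,0,0,0,1],
  [0,0,0.05,0,0,0,1],
  [0,0,0.06,0,0,0,1],
  [0,0,0.07,0,0,0,1],
  [0,0,0.078,0,0,0,1],
  [0,0,0.078,0,0,0,1],
  [0,0,0.078,0,0,0,1],
])

```text
clock: 5.65
position: [0.5748, -0.0303, 0.0772]
tool_rot: [-3.141, -0.0, 1.481]
force: [-5.0, 2.3, 6.4]
grip_width: 0.0002
finger_force: 3.7
```

```bash
python3 feel.py
```

```text
F [-5.05  1.22  7.38] [0.48 0.6  0.59] pos [ 0.5748 -0.0303  0.0773] 6.15
```

Emit:
play_rows([
  [0,0,-0.03,0,0,0,1],
  [0,0,-0.06,0,0,0,1],
  [0,0,-0.09,0,0,0,1],
  [-0.09,-0.003,-0.09,0,0,0,1],
  [-0.17,-0.003,-0.09,0,0,0,1],
  [-0.22,-0.003,-0.09,0,0,0,1],
  [-0.22,-0.003,-0.09,0,0,0,1],
  [-0.22,-0.003,-0.09,0,0,0,1],
])

```text
clock: 6.95
position: [0.5642, -0.14, 0.1232]
tool_rot: [3.141, -0.0, 1.48]
force: [0.4, 1.1, -1.1]
grip_width: 0.0001
finger_force: 0.0
```

```bash
python3 feel.py;python3 to.py .565,-.139,.0785
```

```text
F [ 0.27 -0.07 -0.05] [0.62 0.47 0.55] pos [ 0.5641 -0.139   0.1225] 7.45
[ 0.5639 -0.1396  0.1223] [-3.141  0.     1.482] [-0.17  0.64  0.46  1.83 -0.39  0.76  0.41] 7.45 [0.42 0.07 0.31]
[ 0.565  -0.139   0.0785] [0.001 0.002 0.088]
```

Emit:
play_rows([
  [0,0,0.04,0,0,0,1],
  [0,0,0.06,0,0,0,1],
  [0,0,0.07,0,0,0,1],
  [0,0,0.08,0,0,0,1],
  [0,0,0.088,0,0,0,1],
  [0,0,0.088,0,0,0,1],
  [0,0,0.088,0,0,0,1],
])

```text
clock: 8.15
position: [0.5637, -0.1398, 0.0787]
tool_rot: [-3.141, -0.0, 1.481]
force: [-5.3, 2.0, 9.1]
grip_width: -0.0001
finger_force: 4.6
```

```bash
python3 feel.py
```

```text
F [-5.2   2.02  9.22] [0.32 0.73 0.52] pos [ 0.5637 -0.1398  0.0788] 8.65
```

Emit:
play_rows([
  [0,0,-0.03,0,0,0,1],
  [0,0,-0.06,0,0,0,1],
  [0,0,-0.09,0,0,0,1],
  [-0.09,0.001,-0.09,0,0,0,1],
  [-0.17,0.001,-0.09,0,0,0,1],
  [-0.22,0.001,-0.09,0,0,0,1],
  [-0.22,0.001,-0.09,0,0,0,1],
  [-0.22,0.001,-0.09,0,0,0,1],
])

```text
clock: 9.45
position: [0.5547, -0.2496, 0.1242]
tool_rot: [3.141, -0.0, 1.481]
force: [-0.0, 0.1, -0.0]
grip_width: -0.0001
finger_force: 0.0
```

```bash
python3 feel.py;python3 to.py .5545,-.2485,.0785
```

```text
F [0.03 0.16 0.14] [0.39 0.52 0.62] pos [ 0.5549 -0.2486  0.1235] 9.95
[ 0.5547 -0.2492  0.1233] [-3.142  0.     1.482] [ 0.03  0.67  0.45  1.75 -0.39  0.8   0.57] 9.95 [ 0.11 -0.16  0.26]
[ 0.5545 -0.2485  0.0785] [ 0.001 -0.     0.09 ]
```

Emit:
play_rows([
  [0,0,0.04,0,0,0,1],
  [0,0,0.06,0,0,0,1],
  [0,0,0.07,0,0,0,1],
  [0,0,0.08,0,0,0,1],
  [0,0,0.09,0,0,0,1],
  [0,0,0.09,0,0,0,1],
  [0,0,0.09,0,0,0,1],
])

```text
clock: 10.65
position: [0.5546, -0.2495, 0.0786]
tool_rot: [3.141, 0.0, 1.481]
force: [-2.5, -0.2, 3.6]
grip_width: 0.0
finger_force: 1.6
```

```bash
python3 feel.py
```

```text
F [-2.25  0.08  3.31] [0.3  0.44 0.53] pos [ 0.5546 -0.2495  0.0785] 11.15
```

Emit:
play_rows([
  [0,0,-0.03,0,0,0,1],
  [0,0,-0.06,0,0,0,1],
  [0,0,-0.09,0,0,0,1],
  [0,0,-0.09,0,0,0,1],
])

```text
clock: 11.55
position: [0.5558, -0.2499, 0.1263]
tool_rot: [3.138, 0.001, 1.481]
force: [-0.3, 0.4, 0.1]
grip_width: -0.0001
finger_force: 0.0
```

```bash
python3 to.py .508,-.023,.12 .4973,-.1325,.12 .487,-.242,.12
```

```text
[ 0.5558 -0.2499  0.1263] [3.138e+00 1.000e-03 1.481e+00] [ 0.02  0.67  0.45  1.75 -0.39  0.8   0.57] 11.55 [-0.32  0.43  0.08]
[ 0.508 -0.023  0.12 ] [ 0.443 -0.136  0.012]
[ 0.4973 -0.1325  0.12  ] [ 0.223 -0.138  0.012]
[ 0.487 -0.242  0.12 ] [ 0.003 -0.138  0.012]
```

Stiffness comes out at about 630 N/m left, 920 middle and 270 right, so the right mount is the softest. Next is its tag.

Emit:
play_rows([
  [0.001,-0.05,0,0,0,0,1],
  [0.002,-0.1,0,0,0,0,1],
  [0.003,-0.136,0,0,0,0,1],
  [0.003,-0.136,0,0,0,0,1],
  [0.003,-0.136,0.02,0,0,0,1],
  [0.003,-0.136,0.02,0,0,0,1],
])

```text
clock: 12.15
position: [0.4873, -0.2414, 0.1122]
tool_rot: [-3.141, -0.0, 1.482]
force: [-0.1, 0.5, -0.3]
grip_width: -0.0001
finger_force: 0.0
```

```bash
python3 to.py .487,-.242,.071; python3 - <<'E'
from h import *
a=grab_frame("scene")[150:330,180:430,::-1]
cv2.imwrite("pics/s1.png",cv2.resize(a,None,fx=3,fy=3,interpolation=cv2.INTER_CUBIC))
E
```

```text
[ 0.4873 -0.2414  0.1122] [-3.141 -0.     1.482] [ 0.04  0.61  0.44  1.93 -0.39  0.69  0.63] 12.15 [-0.07  0.47 -0.34]
[ 0.487 -0.242  0.071] [-0.001 -0.     0.082]
```

View pics/s1.png

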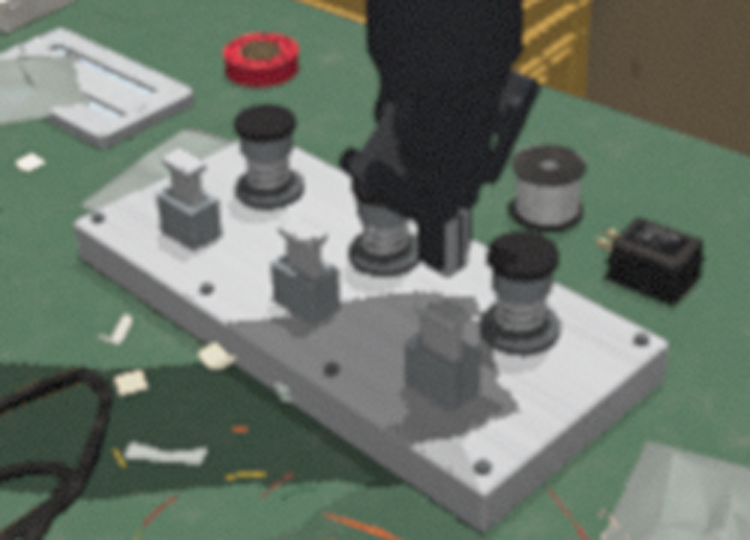

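The fingertips, at crop (440,268), hang directly above the right tag at (440,305), and all the tags are up. I'll press it now.

Emit:
play_rows([
  [0,0,0.03,0,0,0,1],
  [0,0,0.05,0,0,0,1],
  [0,0,0.06,0,0,0,1],
  [0,0,0.07,0,0,0,1],
  [0,0,0.08,0,0,0,1],
  [0,0,0.083,0,0,0,1],
  [0,0,0.083,0,0,0,1],
])

```text
clock: 12.9
position: [0.4869, -0.2419, 0.0717]
tool_rot: [-3.141, 0.0, 1.481]
force: [1.1, 0.1, 0.2]
grip_width: 0.0003
finger_force: 0.0
```

```bash
python3 feel.py
```

```text
F [ 0.17 -0.06 -0.18] [0.45 0.38 0.35] pos [ 0.487  -0.2419  0.0719] 13.4
```

Emit:
play_rows([
  [0,0,0.002,0,0,0,1],
  [0,0,0.004,0,0,0,1],
  [0,0,0.006,0,0,0,1],
  [0,0,0.006,0,0,0,1],
])

```text
clock: 13.8
position: [0.487, -0.242, 0.0697]
tool_rot: [3.141, -0.0, 1.481]
force: [-6.3, 3.1, 25.9]
grip_width: -0.0003
finger_force: 12.6
```

```bash
python3 feel.py; python3 - <<'E'
from h import *
a=grab_frame("scene")[150:330,180:430,::-1]
cv2.imwrite("pics/s2.png",cv2.resize(a,None,fx=3,fy=3,interpolation=cv2.INTER_CUBIC))
E
```

```text
F [-6.64  3.32 25.38] [0.51 0.3  0.56] pos [ 0.487  -0.242   0.0697] 14.3
```

View pics/s2.png

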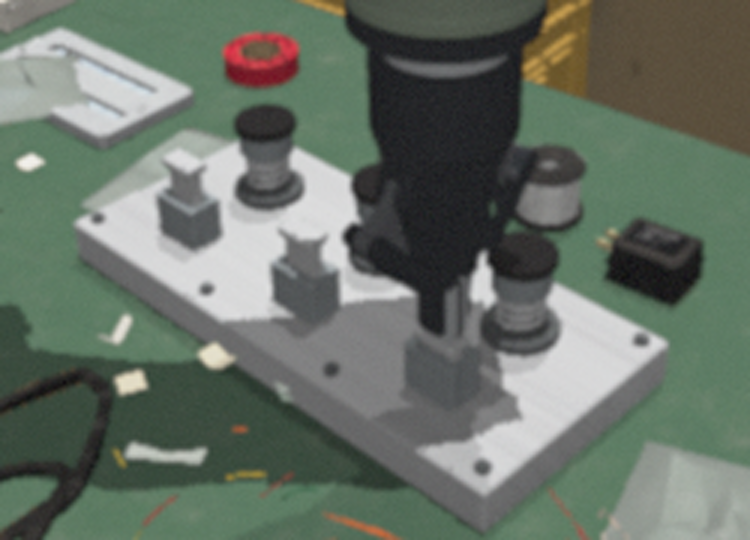

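The tag is home: the end stop gives 25 N at 69.7 mm, and the picture shows the tip just above the guide block. I'll retract straight up.

Emit:
play_rows([
  [0,0,-0.03,0,0,0,1],
  [0,0,-0.1,0,0,0,1],
  [0,0,-0.2,0,0,0,1],
  [0,0,-0.3,0,0,0,1],
  [0,0,-0.3,0,0,0,1],
  [0,0,-0.3,0,0,0,1],
])

```text
clock: 14.95
position: [0.4874, -0.2417, 0.2197]
tool_rot: [3.14, -0.0, 1.482]
force: [-0.0, 0.9, 0.4]
grip_width: 0.0001
finger_force: 0.0
```

```bash
python3 to.py; python3 - <<'E'
from h import *
a=grab_frame("scene")[150:330,180:430,::-1]
cv2.imwrite("pics/s3.png",cv2.resize(a,None,fx=3,fy=3,interpolation=cv2.INTER_CUBIC))
E
```

```text
[ 0.4874 -0.2417  0.2197] [ 3.14  -0.     1.482] [-0.04  0.46  0.54  1.85 -0.29  0.91  0.54] 14.95 [-0.01  0.92  0.38]
```

View pics/s3.png

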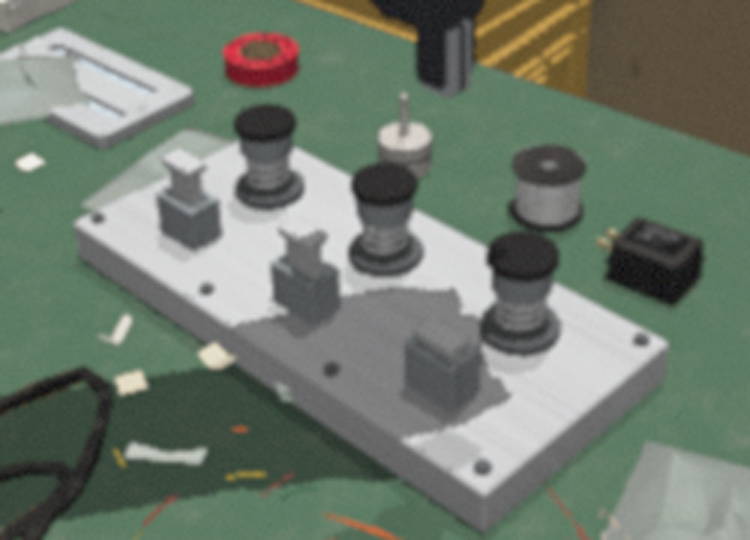

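The right tag, at crop (440,340), is down. The other two tags are up, the pads have come back up, and the loose items have not moved.

```bash
python3 -c "
from workcell import *
print(job_done())"
```

```text
the job is handed in; nothing more can be done
None
```

The right mount was the softest (about 270 N/m, against about 630 left and 920 middle), and its tag is pushed fully down with the other two up; the job is handed in, but no verdict came back.

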